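Idle the lathe, box the turned knobs and shut the flap

ROBOT

A 6-joint arm with a two-finger parallel gripper is mounted at the origin on the work surface. World frame = base frame: x ahead of the robot, y to its left, z up, the work surface at z = 0. Lengths are in m, angles in rad, forces in N, time in s.
With the tool pointing down it reaches from about 0.35 to 0.975 m from the base axis. Payload 4.9 kg.
Tool frame: the origin (TCP) lies at the very end of the fingers, on their centre line; the grasp point (between the pads) lies 19 mm behind it (ctrl.tcp_to_grasp is the z of the grasp point in the tool frame, in m); z points along the fingers, y is the line along which they close (so a half turn about z gives the same grasp; the last joint's range is limited). The gripper opens to 85 mm and grips with 20 to 120 N. Pads are 22 mm wide; open, the fingers measure 114 mm over their backs; the gripper's body (76 mm by 85 mm) begins 54 mm behind the grasp point. The pads swing forward as they close: fully open they stand 13 mm farther back than shut.
Start: joints at [1.142, 0.053, 1.613, -0, 1.476, -0.119], TCP at [0.191, 0.595, 0.231] pointing down, gripper open.
Joint ranges: [-3.01, 3.01], [-1.01, 2.22], [0.06, 2.58], [-1.02, 4.17], [0.09, 2.62], [-3.14, 3.14]. Speed limits (rad/s): [2.57, 2.57, 3.14, 3.14, 3.14, 3.14].

INTERFACE

Orientations are given as a rotation vector (axis times angle).
In Python, from station import ctrl, eyes, job, nets gives the robot as it stands. The module is installed in compiled form; this text tells all that it offers.
- The arm moves only by the tool jog_arm, never from a script. Its argument "commands" is one flat list of numbers, 7 for each row, row after row: the shift along the tool's x, y, z each as a share of 0.06 m, from -1 to 1, then the turn, a rotation vector about the tool's x, y, z each as a share of 0.1 rad, from -1 to 1, then the finger opening in mm, from 0 to 85.4. In form: [x, y, z, ax, ay, az, grip, x, y, z, ax, ay, az, grip, ...]. A call has 1 to 20 rows; each row shifts and turns the commanded pose from where the row before left it, along the tool's axes as they then stand; what a row does not reach is not made up. A row lasts 1/8 s, in which the tool goes at most 62.5 mm and 10.7 degrees, less where a joint would pass 70% of its speed; a pose out of reach is approached as far as the arm can. A call with a number of a shift or a turn outside -1 to 1 is refused whole. A call with a gripper value outside its range is refused whole. The fingers move at their own pace and stop on an object; "newtons" is the grip in N (left out, the last holds). Time passes only in rows, so rows that do not move let the fingers close. It gives the time, the measured TCP pose, the force, the opening and the grip force at its end, in the units of the state.
- ctrl.get_obs(): the state, without advancing time (a new reading comes with each control period).
- eyes.get_image(name): name is "side" or "top"; returns a dict with "image" (400x640x3 uint8, red, green, blue), "z_map" (400x640 float32, m along the optical axis (not along the pixel's ray), 0 where there is no reading), "K" (3x3 intrinsics, pixels), "cam_to_world" (4x4, takes a point from camera to world coordinates). Camera axes: x right, y up, looking along -z (the intrinsics and any distortion apply to the point x, -y, -z); pixel columns grow to the right and rows downward; lengths in m; the calibration is good to about 2 mm. A picture is of the moment at which its call begins.
- job.finish_job(): hands the job in; it is judged then, once.
Trained networks look in the newest picture that a camera, given by its name, has taken for a name from the list of things; names that differ only in an ending like _2 or _b are one class to them, and where a whole thing is asked for, a point or a joint stands for the part that bears it (a point fixed in the world has none). Each returns a list of dicts, best first, with "p" (0 to 1); they miss things now and then, are a little off and sometimes report something else, mostly with a low value. They report only what shows in the picture. A call takes as long as a camera call. They do not tell look-alikes from the thing itself.
- nets.silhouettes(camera, name): "mask" (400x640 bool, what is visible of it) and "bbox" ([left, top, right, bottom] in pixels, round what is visible of it).
The state is a dict: "t": time; "q": joint angles; "dq": joint speeds; "effort": joint torques, N m; "tool_pos": TCP position; "tool_rot": TCP orientation; "contact_force": force on the tool from outside, world axes, zero at the start; "wrist_torque": the same for the moment, N m; "opening": finger opening in m; "grip_force": force on a finger pad.
Only numpy, scipy, OpenCV 4.12 (cv2) and the standard library are available. Lean on these libraries where they do the work, as an engineer would, in place of code of your own. Each camera call takes 0.05 s, during which the arm holds its last target. There are 200 camera calls.

TASK

First turn the lathe's speed dial back to its red idle mark. Then put the sanding block from the cardboard box away in the green tool tray and stand every turned knob from the blue board upright in the box in two neat straight rows, pale knobs centred along the pale stripe at the front and dark ones along the dark stripe at the back. Last, swing the box's flap fully shut so that its red tab is tucked down behind the front rim, and leave the tin, jar, mug and candlestick where they stand.

Things in the scene. Friction and masses are not known exactly. Their poses are not given: they have to be found in the camera images.
- pale1: turned drawer knob of pale wood, loose, 40 high: foot disc 40 diameter and 8 thick, neck 26 diameter, round head 36 diameter from 20 to 40 above the foot; 50 g; starts upright on the blue board. Origin: centre of its underside, z up its axis. May be absent
- pale2: turned drawer knob of pale wood, loose, 40 high: foot disc 40 diameter and 8 thick, neck 26 diameter, round head 36 diameter from 20 to 40 above the foot; 50 g; starts upright on the blue board. Origin: centre of its underside, z up its axis. May be absent
- pale3: turned drawer knob of pale wood, loose, 40 high: foot disc 40 diameter and 8 thick, neck 26 diameter, round head 36 diameter from 20 to 40 above the foot; 50 g; starts upright on the blue board. Origin: centre of its underside, z up its axis. May be absent
- dark1: turned drawer knob of dark brown wood, loose, 40 high: foot disc 40 diameter and 8 thick, neck 26 diameter, round head 36 diameter from 20 to 40 above the foot; 50 g; starts upright on the blue board. Origin: centre of its underside, z up its axis. May be absent
- dark2: turned drawer knob of dark brown wood, loose, 40 high: foot disc 40 diameter and 8 thick, neck 26 diameter, round head 36 diameter from 20 to 40 above the foot; 50 g; starts upright on the blue board. Origin: centre of its underside, z up its axis. May be absent
- dark3: turned drawer knob of dark brown wood, loose, 40 high: foot disc 40 diameter and 8 thick, neck 26 diameter, round head 36 diameter from 20 to 40 above the foot; 50 g; starts upright on the blue board. Origin: centre of its underside, z up its axis. May be absent
- carton: cardboard gift box, fixed, 142 (its x) x 268 (its y) x 62 high, walls and floor 6, so 130 x 256 inside. Origin: centre of its underside. Front = its -x side, nearest the robot. Two stripes, each 44 wide, run along its y over the whole floor: a pale one centred 28 in front of the middle (x = -0.028 in its frame), a dark brown one centred 28 behind it (x = +0.028)
- lid (a joint): the carton's flap lid, hinged on its rear (+x) rim, rad: 0 = shut flat, grows as it swings up and back, at most 2.8; starts leaning back at 2.5 to 2.7. Stiff crease: the lid (120 g) stays where it is left; 1 to 4 N at its edge swings it. Panel 138 from hinge to front edge x 268 wide x 5 thick, with a clear window; a red thumb lip 50 wide in mid front edge reaches 156 from the hinge
- lid_hinge (a point): middle of the lid's hinge line, 63.5 above the table, on the rear wall of the carton (68 behind the carton's middle); its axes turn with the lid, panel along its -x, outer face its +z, hinge line its y
- lid_lip (a point): tip of the lid's red thumb lip, 156 from the hinge line, in mid thickness; axes as lid_hinge
- lid_tab (a point): lower edge, mid-width, of the red tuck tab under the lid panel (150 wide, 4 thick, 18 deep, 126 from the hinge line); with the lid shut it lies 16.5 below the rim, just inside the front wall
- board: blue cloth-covered display board, fixed, 270 x 190 x 5 thick, lying flat; origin: centre of its underside
- sander: cork sanding block with a red band round its foot, loose, 62 (its x) x 36 (its y) x 24 high, 60 g; starts lying flat in the carton. Origin: centre of its underside
- tray: green shallow tool tray, fixed, 150 (its x) x 120 (its y) x 30 high, walls and floor 5; origin: centre of its underside
- dial (a joint): the lathe's speed dial, rad, grows clockwise seen from above, 0 to 3.5; stays where it is left (friction 0.05 N m). 1.0 = pointer at the red idle mark. Starts at about 1.9 to 2.4
- dial_grip (a point): on the dial's vertical axis at the height to grip it, 87 above the table: the grip is a black bar 42 long x 14 thick x 32 high (16 above and below this point), with a white pointer line at one end of its top. The bar lies along this point's x axis, the pointer at its -x end; the axes turn with the dial
- speedbox: grey speed control box, fixed, 120 (its x) x 110 (its y) x 50 high with a white top; carries the dial at its middle. Origin: centre of its underside. Dial marks on the top: black ticks every 0.5 rad, and a broad red idle mark
- idle_mark (a point): centre of the red idle mark on the white top of the speed box, 44 from the dial's axis
- wax_tin: low brass wax tin, 68 diameter x 32 high, loose; not part of the job
- oil_jar: amber oil jar, 64 diameter x 100 high, loose; not part of the job
- mug: blue mug, 80 diameter x 90 high, loose; not part of the job
- candlestick: turned wooden candlestick, 70 diameter x 100 high, loose; not part of the job
Things that resemble listed ones, but are neither listed nor needed, are in the scene too. Leave any purple or yellow look-alike of the dark3 alone. What is shaped like the pale3 but yellow is not meant.

How it is judged:
On the way, in this order (a step that is already met when the one before it is completed fails the run):
1. the speed dial is at the red idle mark (value of joint dial between 0.88 and 1.12 rad), for 0.3 s.
2. with the flap still open, the sanding block is in the tool tray and every knob stands in the row of its colour in the box (value of joint lid above 0.8 rad and x of sander in the frame of tray between -0.07 and 0.07 m and y of sander in the frame of tray between -0.055 and 0.055 m and z of sander in the frame of tray below 0.022 m and x of pale1 in the frame of carton between -0.042 and -0.014 m and y of pale1 in the frame of carton between -0.128 and 0.128 m and z of each of pale1, pale2, pale3, dark1, dark2, dark3 in the frame of carton below 0.011 m and angle between each of pale1, pale2, pale3, dark1, dark2, dark3's own z axis and vertical below 0.15 rad and x of pale2 in the frame of carton between -0.042 and -0.014 m and y of pale2 in the frame of carton between -0.128 and 0.128 m and x of pale3 in the frame of carton between -0.042 and -0.014 m and y of pale3 in the frame of carton between -0.128 and 0.128 m and x of dark1 in the frame of carton between 0.014 and 0.042 m and y of dark1 in the frame of carton between -0.128 and 0.128 m and x of dark2 in the frame of carton between 0.014 and 0.042 m and y of dark2 in the frame of carton between -0.128 and 0.128 m and x of dark3 in the frame of carton between 0.014 and 0.042 m and y of dark3 in the frame of carton between -0.128 and 0.128 m), for 0.3 s.
3. the flap is shut, its tab behind the rim (value of joint lid below 0.05 rad and z of lid_tab in the frame of carton below 0.054 m), for 0.3 s.
At the end, for the whole second after the job is handed in: dial within 0.12 rad of the idle mark; sanding block lying in the tray; every knob present upright (within 0.15 rad) on the box floor, its centre within 14 mm of the centre line of the stripe of its colour; flap shut to within 0.05 rad with the tab below the rim; all at rest (all of step 1 and all of step 3 and x of sander in the frame of tray between -0.07 and 0.07 m and y of sander in the frame of tray between -0.055 and 0.055 m and z of sander in the frame of tray below 0.022 m and x of pale1 in the frame of carton between -0.042 and -0.014 m and y of pale1 in the frame of carton between -0.128 and 0.128 m and z of each of pale1, pale2, pale3, dark1, dark2, dark3 in the frame of carton below 0.011 m and angle between each of pale1, pale2, pale3, dark1, dark2, dark3's own z axis and vertical below 0.15 rad and x of pale2 in the frame of carton between -0.042 and -0.014 m and y of pale2 in the frame of carton between -0.128 and 0.128 m and x of pale3 in the frame of carton between -0.042 and -0.014 m and y of pale3 in the frame of carton between -0.128 and 0.128 m and x of dark1 in the frame of carton between 0.014 and 0.042 m and y of dark1 in the frame of carton between -0.128 and 0.128 m and x of dark2 in the frame of carton between 0.014 and 0.042 m and y of dark2 in the frame of carton between -0.128 and 0.128 m and x of dark3 in the frame of carton between 0.014 and 0.042 m and y of dark3 in the frame of carton between -0.128 and 0.128 m and linear speed of each of pale1, pale2, pale3, dark1, dark2, dark3, sander below 0.02 m/s); the robot touches nothing.
It fails at once if a bystander (wax tin, oil jar, mug, candlestick) is shifted more than 40 mm (distance of any of wax_tin, oil_jar, mug, candlestick from where it was at the start of the episode above 0.04 m).
Of pale1, pale2, pale3, dark1, dark2, dark3 only 4 to 6 are there at a start; the rules pass over those that are not, and their reading is None.
At some moment in a run one of pale1, pale2, pale3, dark1, dark2, dark3, sander may be knocked a few centimetres aside while the robot is not near it.
It also fails if it takes over 210 s, if anything falls off the work surface, if the arm or the gripper's body presses on something with over 40 N, if the wrist force passes 120 N, or if a joint passes its speed limit or range.

## Working session

There is one attempt and no reset: what is moved stays moved. The work goes in short steps, Python scripts to look and compute and a tool call to move; the robot and the scene stay as the last step left them, time stands still between calls to the robot, and variables do not carry over. Pictures are saved under pics/ and viewed, at most 14 in all, crops included, and the job is handed in when it is done.

Besides the shell and the picture viewer there is one more tool, called after "Emit:" as name(argument=value, ...) on one line, values as JSON. jog_arm: Moves the arm, as the interface text tells. Shift numbers are shares of 0.06 m and turn numbers shares of 0.1 rad, none past 1 either way. Its arguments: {"type":"object","properties":{"commands":{"type":"array","items":{"type":"number"}},"newtons":{"type":"number"}},"required":["commands"]}

```bash
mkdir -p pics; cat > h.py <<'E'
import numpy as np, cv2
from station import ctrl, eyes, job, nets
from scipy.spatial.transform import Rotation as R
def img(n,f=None):
    d=eyes.get_image(n)
    if f: cv2.imwrite('pics/'+f,d['image'][:,:,::-1])
    return d
def pts(d):
    z=d['z_map'];v,u=np.mgrid[:400,:640]
    K=d['K'];x=(u-K[0,2])/K[0,0]*z;y=(v-K[1,2])/K[1,1]*z
    P=np.stack([x,-y,-z,np.ones_like(z)],-1)
    W=(P@d['cam_to_world'].T)[...,:3];W[z==0]=np.nan
    return W
E
python3 - <<'E'
from h import *
o=ctrl.get_obs();print({k:np.round(v,3).tolist() for k,v in o.items()},ctrl.tcp_to_grasp)
for n in('top','side'):
    d=img(n,n+'0.png');W=pts(d);print(n,d['K'].round(1).tolist(),d['cam_to_world'].round(3).tolist())
    for nm in['pale1','dark1','carton','lid','board','sander','tray','dial','speedbox','wax_tin','oil_jar','mug','candlestick']:
        for r in nets.silhouettes(n,nm)[:8]:
            m=r['mask'];print(nm,round(r['p'],2),np.round(r['bbox']).tolist(),np.nanmedian(W[m],0).round(3).tolist(),'zmax',np.nanpercentile(W[m][:,2],95).round(3),'rgb',np.median(d['image'][m],0).tolist())
E
```

```text
{'t': 0.0, 'q': [1.142, 0.053, 1.614, 0.0, 1.476, -0.119], 'dq': [-0.001, -0.001, 0.001, 0.0, 0.0, 0.001], 'effort': [-0.0, -39.369, -37.017, -0.0, 0.007, -0.0], 'tool_pos': [0.19, 0.595, 0.23], 'tool_rot': [-0.485, -3.103, 0.003], 'contact_force': [-0.671, -1.26, 0.435], 'wrist_torque': [0.019, 0.03, 0.055], 'grip_force': 0.0, 'opening': 0.085} -0.0187
top [[450.0, 0.0, 321.7], [0.0, 450.0, 194.8], [0.0, 0.0, 1.0]] [[0.02, 0.998, -0.062, 0.5], [-1.0, 0.02, 0.004, -0.045], [0.005, 0.062, 0.998, 1.22], [0.0, 0.0, 0.0, 1.0]]
pale1 0.69 [428.0, 142.0, 444.0, 159.0] [0.703, -0.352, 0.039] zmax 0.043 rgb [171.0, 162.0, 76.0]
pale1 0.54 [421.0, 212.0, 436.0, 229.0] [0.508, -0.329, 0.044] zmax 0.049 rgb [159.0, 137.0, 112.0]
pale1 0.5 [420.0, 245.0, 436.0, 262.0] [0.424, -0.322, 0.044] zmax 0.049 rgb [153.0, 131.0, 111.0]
pale1 0.45 [414.0, 181.0, 433.0, 195.0] [0.596, -0.32, 0.044] zmax 0.049 rgb [158.5, 136.5, 114.0]
dark1 0.7 [389.0, 217.0, 405.0, 233.0] [0.498, -0.247, 0.045] zmax 0.049 rgb [88.0, 61.0, 50.0]
dark1 0.63 [389.0, 189.0, 404.0, 205.0] [0.579, -0.244, 0.045] zmax 0.048 rgb 
[... 3243 characters left out ...]
]
wax_tin 0.62 [197.0, 138.0, 252.0, 182.0] [0.433, 0.295, 0.051] zmax 0.072 rgb [96.0, 98.0, 99.0]
wax_tin 0.56 [380.0, 202.0, 405.0, 225.0] [0.696, -0.145, 0.033] zmax 0.037 rgb [226.0, 226.0, 231.0]
oil_jar 0.7 [320.0, 115.0, 341.0, 144.0] [0.747, 0.189, 0.086] zmax 0.104 rgb [120.0, 102.0, 93.0]
oil_jar 0.2 [298.0, 240.0, 440.0, 353.0] [0.483, -0.297, 0.007] zmax 0.01 rgb [65.0, 93.0, 151.0]
mug 0.63 [434.0, 291.0, 498.0, 350.0] [0.611, -0.496, 0.054] zmax 0.092 rgb [33.0, 52.0, 73.0]
candlestick 0.66 [417.0, 201.0, 446.0, 247.0] [0.741, -0.251, 0.03] zmax 0.104 rgb [144.0, 111.0, 67.5]
candlestick 0.4 [237.0, 132.0, 370.0, 253.0] [0.549, 0.029, 0.063] zmax 0.128 rgb [171.0, 128.0, 75.0]
```

```bash
python3 - <<'E'
from h import *
a=cv2.imread('pics/top0.png');b=cv2.imread('pics/side0.png')
cv2.imwrite('pics/top0c.png',cv2.resize(a[100:300,140:540],None,fx=2,fy=2,interpolation=3))
cv2.imwrite('pics/side0c.png',cv2.resize(b[90:390,170:530],None,fx=2,fy=2,interpolation=3))
# frame-wide check: points above 0.12 (robot) and fits of flat tops
for n in('top','side'):
    d=img(n);W=pts(d)
    for nm in('sander','speedbox','tray','carton','board'):
        rs=nets.silhouettes(n,nm)
        if not rs: continue
        m=rs[0]['mask'];P=W[m]
        zr={'sander':(.025,.037),'speedbox':(.045,.056),'tray':(.025,.036),'carton':(.057,.068),'board':(.002,.009)}[nm]
        Q=P[(P[:,2]>zr[0])&(P[:,2]<zr[1])]
        c,s,ang=cv2.minAreaRect((Q[:,:2]*1000).astype(np.float32));print(n,nm,len(Q),np.round(c,1),np.round(s,1),round(ang,1),np.median(Q[:,2]).round(4))
    H=W[(W[...,2]>.14)];print('high',len(H),np.nanmin(H,0).round(3) if len(H) else '',np.nanmax(H,0).round(3) if len(H) else '')
    t=W[(np.abs(W[...,2])<.02)];print('table z',np.nanmedian(t[:,2]))
E
```

```text
top sander 320 [469.4  54.9] [36.2 61.3] 88.2 0.0307
top speedbox 1435 [441.1 325.4] [119.8 111.5] 12.5 0.0516
top tray 400 [609.2 315.7] [149.8 122.6] 1.2 0.0299
top carton 903 [487.1  46.2] [268.7 156.1] 88.1 0.0638
top board 5125 [ 507.6 -289.2] [269.6 190.1] 3.1 0.0057
high 1060 [ 0.101 -0.806  0.14 ] [0.684 0.573 0.355]
table z 0.0013122919883987727
side sander 274 [ 608.2 -498.1] [78.2 98.8] 78.5 0.0306
side speedbox 699 [444. 320.] [122.4 116.6] 11.6 0.0523
side tray 303 [612.3 312.7] [155.3 127. ] 3.4 0.0303
side carton 903 [487.9  42.6] [275.4 154.1] 88.1 0.0633
side board 5467 [ 510.6 -290.9] [272.5 194.4] 2.9 0.0068
high 38948 [-0.137 -0.375  0.14 ] [1.38  1.475 0.612]
table z 0.002270710713453805
```

View pics/top0c.png

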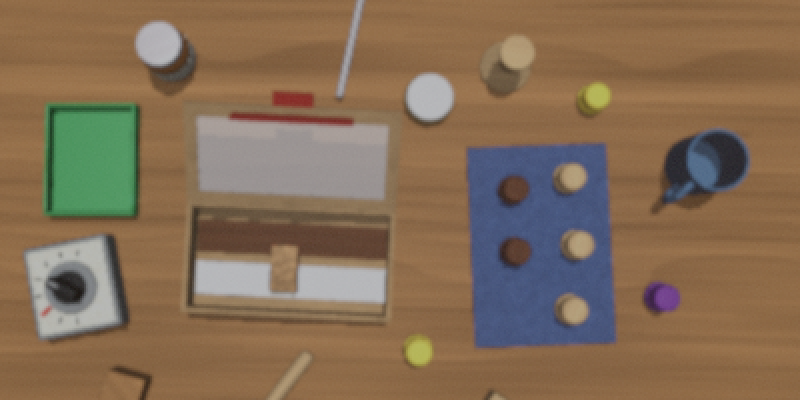

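View pics/side0c.png

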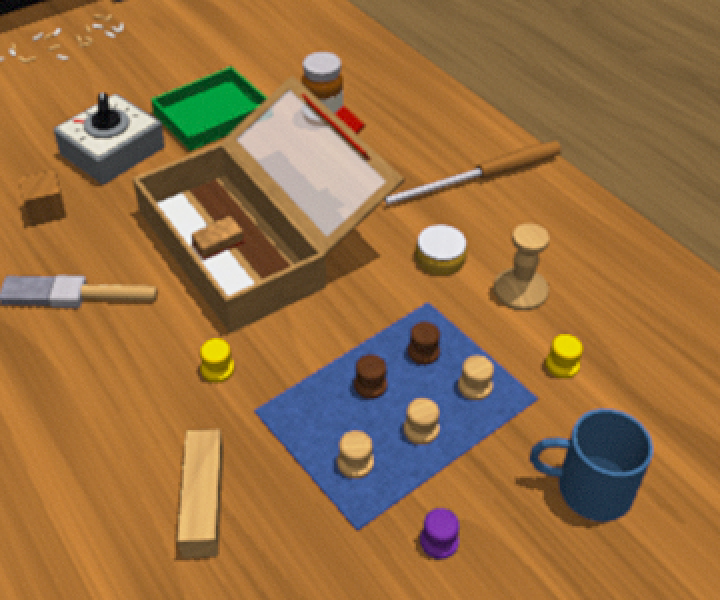

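The top crop shows 3 pale knobs at (570,178), (578,244) and (572,310), and 2 dark ones at (514,189) and (515,251), all on the blue board. There are look-alikes: yellow at (597,96) and (418,350), purple at (662,297), all off the board and rejected. The sander is at (284,268) in the box. The lookalike cork cube at (128,385) and the stick at (290,375) are outside it, so I leave them. The dial is at (70,287), its pointer to the left, with the red mark at (46,311).

```bash
cat >> h.py <<'E'
def rect(Q):
    c,s,a=cv2.minAreaRect((Q[:,:2]*1000).astype(np.float32));return np.round(c,1),np.round(s,1),round(a,1)
def plan(x,y,z,yaw=None):
    "shifts in tool axes, units of .06 m, for a tool pointing down; yaw = direction of tool y in deg"
    o=ctrl.get_obs();r=R.from_rotvec(o['tool_rot']).as_matrix();cy=np.degrees(np.arctan2(r[1,1],r[0,1]))
    d=r.T@(np.array([x,y,z])-o['tool_pos'])/.06
    t=0 if yaw is None else ((cy-yaw+90)%180-90)*np.pi/180*10
    print('shift',d.round(2),'turn z',round(t,2),'yaw',cy.round(1),'pos',np.round(o['tool_pos'],4),'tilt',r[:,2].round(3))
def knobs(dw=None):
    out=[]
    for n in('top','side'):
        d=img(n);W=pts(d)
        for nm in('pale1','dark1'):
            for r in nets.silhouettes(n,nm)[:9]:
                P=W[r['mask']];P=P[~np.isnan(P[:,0])]
                if len(P)<20: continue
                zt=np.percentile(P[:,2],80);Q=P[np.abs(P[:,2]-zt)<.006]
                c,rad=cv2.minEnclosingCircle((Q[:,:2]*1000).astype(np.float32))
                out.append((n,nm,round(r['p'],2),np.round(c,1).tolist(),round(rad,1),round(zt*1000,1),np.median(d['image'][r['mask']],0).astype(int).tolist()))
    for o in out: print(*o)
E
python3 - <<'E'
from h import *
knobs()
for n in('top','side'):
    d=img(n);W=pts(d);I=d['image'].astype(int);r,g,b=I[...,0],I[...,1],I[...,2]
    near=(np.hypot(W[...,0]-.4425,W[...,1]-.3225)<.075)
    red=near&(r-g>45)&(r-b>45)&(W[...,2]>.04);print(n,'red',red.sum(),W[red].mean(0).round(4))
    bar=near&(W[...,2]>.09);print('bar',rect(W[bar]),W[bar].mean(0).round(4),W[bar].max(0).round(3))
    base=near&(W[...,2]>.058)&(W[...,2]<.078);print('base z',np.percentile(W[base][:,2],[5,50,95]).round(3))
    box=(np.abs(W[...,0]-.487)<.09)&(np.abs(W[...,1]-.045)<.15)
    fl=box&(W[...,2]<.018)
    dk=fl&(r<125)&(r>g+8)&(W[...,0]>.49)
    print('dark stripe',rect(W[dk]),W[dk].mean(0).round(4),dk.sum())
    pl=fl&(abs(r-b)<25)&(r>130);print('pale stripe',rect(W[pl]),W[pl].mean(0).round(4),pl.sum())
    f=box&(abs(W[...,2]-.062)<.005)&(W[...,0]<.47)&(abs(W[...,1]-.045)<.11)
    print('front rim',np.polyfit(W[f][:,1]-.045,W[f][:,0],1).round(4),f.sum())
    rm=box&(abs(W[...,2]-.062)<.005)&(W[...,0]<.53)&(W[...,0]>.44)
    print('side rims y',[np.round(W[rm&((W[...,1]>.045)==k)][:,1].mean(),4) for k in(0,1)])
    s=nets.silhouettes(n,'sander')[0]['mask'];Q=W[s];Q=Q[(Q[:,2]>.025)&(Q[:,2]<.037)];print('sander',rect(Q),np.median(Q[:,2]).round(4))
    if n=='top': a=cv2.resize(d['image'][205:275,145:210],None,fx=6,fy=6,interpolation=2)
    else: a2=cv2.resize(d['image'][125:195,190:255],None,fx=6,fy=6,interpolation=2)
cv2.imwrite('pics/dial.png',np.hstack([a,a2])[:,:,::-1])
# gripper check: robot fingers at known place
plan(.4425,.3225,.16)
E
```

```text
top pale1 0.78 [705.6, -356.1] 17.8 41.3 [168, 158, 74]
top pale1 0.52 [597.4, -321.8] 18.2 46.4 [160, 138, 113]
top pale1 0.49 [423.5, -323.7] 16.7 46.7 [166, 143, 112]
top pale1 0.45 [508.7, -332.2] 17.2 46.7 [164, 141, 112]
top dark1 0.77 [580.5, -248.5] 17.6 46.4 [85, 62, 50]
top dark1 0.69 [364.9, -125.4] 17.6 41.5 [173, 163, 79]
top dark1 0.63 [498.6, -251.5] 17.6 47.1 [83, 62, 51]
top dark1 0.58 [441.5, -446.6] 17.8 41.8 [110, 65, 121]
top dark1 0.55 [609.6, -485.4] 51.0 78.8 [53, 59, 69]
side pale1 0.85 [707.7, -362.3] 19.9 42.4 [185, 146, 0]
side pale1 0.79 [423.8, -330.4] 17.8 47.5 [183, 145, 102]
side pale1 0.77 [598.3, -326.3] 18.6 47.1 [166, 130, 92]
side pale1 0.57 [509.6, -338.5] 17.9 47.3 [174, 137, 95]
side dark1 0.92 [441.8, -451.5] 18.4 42.5 [114, 47, 144]
side dark1 0.72 [366.2, -128.0] 18.5 41.9 [204, 166, 0]
side dark1 0.71 [499.6, -256.9] 17.9 46.7 [78, 53, 30]
side dark1 0.63 [582.9, -252.7] 18.5 47.2 [76, 51, 27]
top red 10 [0.408  0.357  0.0525]
bar (array([441. , 325.5]), array([41.7, 14.3]), 62.3) [0.4413 0.3253 0.095 ] [0.455 0.346 0.102]
base z [0.058 0.
[... 226 characters left out ...]

side rims y [np.float64(-0.0848), np.float64(0.1765)]
sander (array([469.8,  54.2]), array([60.5, 34.7]), 1.3) 0.0307
side red 12 [0.423  0.3522 0.0561]
bar (array([444.3, 320.9]), array([43.3, 14.1]), 65.0) [0.443  0.3194 0.0954] [0.457 0.343 0.102]
base z [0.059 0.063 0.073]
dark stripe (array([531.5,  40.8]), array([ 85.5, 271. ]), 1.2) [0.5242 0.0496 0.009 ] 1169
pale stripe (array([457.6,  68.5]), array([216.3,  38.3]), 88.3) [0.4568 0.0615 0.0088] 552
front rim [0.0334 0.4141] 199
side rims y [np.float64(-0.0892), np.float64(0.1724)]
sander (array([470.4,  48.6]), array([61.6, 37.4]), 0.8) 0.0313
shift [-5.39 -3.05  1.19] turn z 0 yaw 72.2 pos [0.1905 0.5952 0.2313] tilt [ 0.  0. -1.]
```

View pics/dial.png

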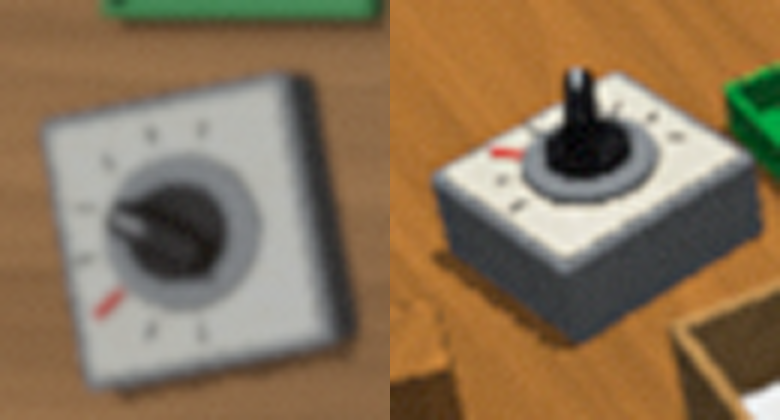

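The close crop confirms the dial. Its pointer is at about 64°, and the red mark at about 135° world, so it needs about 1.25 rad counter-clockwise.

Emit:
jog_arm(commands=[-0.9,-0.51,0.2,0,0,0,60,-0.9,-0.51,0.2,0,0,0,60,-0.9,-0.51,0.2,0,0,0,60,-0.9,-0.51,0.2,0,0,0,60,-0.9,-0.51,0.2,0,0,0,60,-0.9,-0.51,0.2,0,0,0,60,0,0,0,0,0,1,60,0,0,0,0,0,1,60,0,0,0,0,0,1,60,0,0,0,0,0,1,60,0,0,0,0,0,1,60,0,0,0,0,0,1,60,0,0,0,0,0,1,60,0,0,0,0,0,1,60,0,0,0,0,0,1,60,0,0,0,0,0,1,60,0,0,0,0,0,1,60,0,0,0,0,0,1,60,0,0,0,0,0,1,60,0,0,0,0,0,1,60])

```text
t: 5.0
tool_pos: [0.4403, 0.3247, 0.1602]
tool_rot: [2.374, 2.058, 0.0]
contact_force: [-0.0, 0.6, 0.4]
opening: 0.0601
grip_force: 0.0
```

Emit:
jog_arm(commands=[0,0,0,0,0,1,40,0,0,0,0,0,1,40,0,0,0,0,0,1,40,0,0,0,0,0,0.2,40,0,0,0,0,0,0,40,0,0,0,0,0,0,40])

```text
t: 5.75
tool_pos: [0.4403, 0.3247, 0.1602]
tool_rot: [2.668, 1.659, 0.0]
contact_force: [0.3, 0.5, -0.3]
opening: 0.0403
grip_force: 0.0
```

```bash
python3 - <<'E'
from h import *
plan(.4425,.323,.076,-26.4)
for n in('top','side'):
    d=img(n);W=pts(d);m=(np.hypot(W[...,0]-.4425,W[...,1]-.323)<.08)&(W[...,2]>.145)&(W[...,2]<.185);print(n,m.sum(),rect(W[m]))
E
```

```text
shift [-0.01  0.05  1.4 ] turn z 0.03 yaw -26.3 pos [0.4403 0.3247 0.1602] tilt [ 0.  0. -1.]
top 36 (array([437.3, 318.8]), array([11.6, 67. ]), 66.8)
side 63 (array([442.3, 318.8]), array([29.4, 64.4]), 54.7)
```

Emit:
jog_arm(commands=[0,0.05,0.7,0,0,0,40,0,0,0.7,0,0,0,40,0,0,0,0,0,0,40,0,0,0,0,0,0,5,0,0,0,0,0,0,5,0,0,0,0,0,0,5,0,0,0,0,0,0,5,0,0,0,0,0,0,5], newtons=30)

```text
t: 6.85
tool_pos: [0.4414, 0.3251, 0.0783]
tool_rot: [-2.665, -1.656, 0.002]
contact_force: [-9.2, 2.5, 3.8]
opening: 0.0135
grip_force: 31.5
```

Emit:
jog_arm(commands=[0,0,0,0,0,-1,5,0,0,0,0,0,-1,5,0,0,0,0,0,-1,5,0,0,0,0,0,-1,5,0,0,0,0,0,-1,5,0,0,0,0,0,-1,5,0,0,0,0,0,-1,5,0,0,0,0,0,-1,5,0,0,0,0,0,-1,5,0,0,0,0,0,-1,5,0,0,0,0,0,-1,5,0,0,0,0,0,-1,5,0,0,0,0,0,-0.5,5,0,0,0,0,0,0,5,0,0,0,0,0,0,5])

```text
t: 8.72
tool_pos: [0.4413, 0.3252, 0.0783]
tool_rot: [-1.192, -2.902, -0.003]
contact_force: [-9.1, 2.8, 3.1]
opening: 0.0135
grip_force: 31.5
```

Emit:
jog_arm(commands=[0,0,0,0,0,0,40,0,0,0,0,0,0,40,0,0,0,0,0,0,40,0,0,-1,0,0,0,40,0,0,-1,0,0,0,40,-1,0,0,0,0,0,40,-1,0,0,0,0,0,40,0,0,0,0,0,0,50])

```text
t: 9.72
tool_pos: [0.5307, 0.2363, 0.1967]
tool_rot: [1.201, 2.901, 0.0]
contact_force: [0.3, -0.0, -0.5]
opening: 0.0499
grip_force: 0.0
```

```bash
python3 - <<'E'
from h import *
for n in('top','side'):
    d=img(n);W=pts(d);bar=(np.hypot(W[...,0]-.4425,W[...,1]-.323)<.04)&(W[...,2]>.09)&(W[...,2]<.11);print(n,rect(W[bar]))
    c=d['image'][205:275,145:210] if n=='top' else d['image'][125:195,190:255]
    if n=='top': a=c
    else: cv2.imwrite('pics/dial1.png',cv2.resize(np.hstack([a,c]),None,fx=6,fy=6,interpolation=2)[:,:,::-1])
plan(.4715,.0505,.16,88.2)
E
```

```text
top (array([439.8, 326. ]), array([14.1, 37.5]), 48.1)
side (array([443.4, 321. ]), array([18.3, 42.2]), 38.4)
shift [-1.53 -2.89  0.6 ] turn z -7.5 yaw 45.2 pos [0.5285 0.2386 0.196 ] tilt [-0.001  0.    -1.   ]
```

View pics/dial1.png

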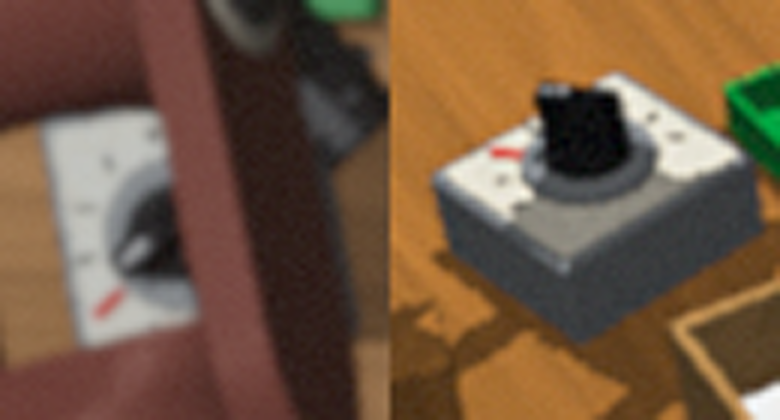

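Emit:
jog_arm(commands=[0,0,0,0,0,-1,60,0,0,0,0,0,-1,60,0,0,0,0,0,-1,60,0,0,0,0,0,-1,60,0,0,0,0,0,-1,60,0,0,0,0,0,-1,60,0,0,0,0,0,-1,60,0,0,0,0,0,-0.5,60,0.3,-0.8,0,0,0,0,60,0.3,-0.8,0,0,0,0,60,0.29,-0.8,0,0,0,0,60,0,-0.7,0.6,0,0,0,60,0,0,0.5,0,0,0,60,0,0,0,0,0,0,60])

```text
t: 11.58
tool_pos: [0.4667, 0.0554, 0.1274]
tool_rot: [-0.046, -3.135, -0.001]
contact_force: [0.6, 0.5, 0.0]
opening: 0.0598
grip_force: 0.0
```

```bash
python3 - <<'E'
from h import *
plan(.4700,.0535,.009,88.2)
for n in('top',):
    d=img(n);W=pts(d);I=d['image'].astype(int);r,g,b=I[...,0],I[...,1],I[...,2]
    bar=(np.hypot(W[...,0]-.441,W[...,1]-.325)<.04)&(W[...,2]>.09)&(W[...,2]<.11);print(n,rect(W[bar]),W[bar].mean(0))
    cv2.imwrite('pics/dial2.png',cv2.resize(d['image'][205:275,145:210],None,fx=6,fy=6,interpolation=2)[:,:,::-1])
E
```

```text
shift [-0.07 -0.03  1.97] turn z 0.02 yaw 88.3 pos [0.4667 0.0554 0.1274] tilt [-0.006  0.001 -1.   ]
top (array([441.2, 324.5]), array([13.7, 39.5]), 46.5) [0.44136693 0.32453712 0.09531427]
```

View pics/dial2.png

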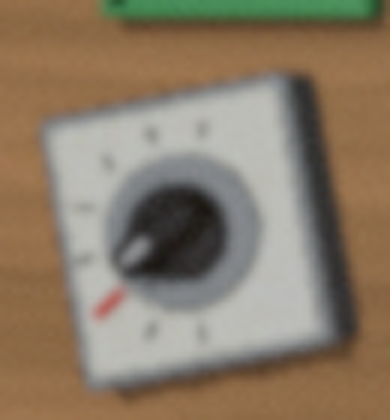

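The pointer now lies along the red mark: bar at 136.5° against the mark at about 135.5°. Next is the sander.

Emit:
jog_arm(commands=[-0.07,-0.03,0.7,0,0,0,60,0,0,0.7,0,0,0,60,0,0,0.55,0,0,0,60,0,0,0,0,0,0,60,0,0,0,0,0,0,25,0,0,0,0,0,0,25,0,0,0,0,0,0,25,0,0,0,0,0,0,25], newtons=40)

```text
t: 12.62
tool_pos: [0.476, 0.0529, 0.016]
tool_rot: [0.047, 3.136, 0.001]
contact_force: [-0.9, 1.6, 7.6]
opening: 0.0352
grip_force: 41.4
```

Emit:
jog_arm(commands=[0,0,-0.5,0,0,0,25,0,0,-0.9,0,0,0,25,0,0,-0.9,0,0,0,25,0,0,0,0,0,0,25])

```text
t: 13.12
tool_pos: [0.4774, 0.0526, 0.158]
tool_rot: [0.047, 3.129, -0.001]
contact_force: [0.1, 0.2, 0.6]
opening: 0.0349
grip_force: 40.6
```

```bash
python3 - <<'E'
from h import *
plan(.61,.315,.16,88.2)
E
```

```text
shift [-2.08  4.44 -0.01] turn z 0.02 yaw 88.3 pos [0.4774 0.0526 0.158 ] tilt [ 0.013 -0.001 -1.   ]
```

Emit:
jog_arm(commands=[-0.42,0.74,0,0,0,0,25,-0.42,0.74,0,0,0,0,25,-0.42,0.74,0,0,0,0,25,-0.42,0.74,0,0,0,0,25,-0.4,0.74,0,0,0,0,25,0,0.74,0,0,0,0,25,0,0,0,0,0,0,25,0,0,0.5,0,0,0,25,0,0,0.5,0,0,0,25,0,0,0.5,0,0,0,25,0,0,0.5,0,0,0,25,0,0,0,0,0,0,25])

```text
t: 14.62
tool_pos: [0.6032, 0.3131, 0.0271]
tool_rot: [-0.048, -3.134, 0.005]
contact_force: [0.3, 0.8, -0.7]
opening: 0.0351
grip_force: 40.6
```

```bash
python3 - <<'E'
from h import *
plan(.61,.315,.018)
E
```

```text
shift [-0.11  0.04  0.15] turn z 0 yaw 88.2 pos [0.6032 0.3131 0.0271] tilt [-0.007 -0.003 -1.   ]
```

Emit:
jog_arm(commands=[0,0,0.16,0,0,0,25,0,0,0,0,0,0,50,0,0,0,0,0,0,50,0,0,-0.5,0,0,0,55,0,0,-0.6,0,0,0,60,0,0,-0.6,0,0,0,60,0,-0.7,-0.4,0,0,0,60,0,-0.7,0,0,0,0,60,0,-0.7,0,0,0,0,60,0,-0.7,0,0,0,0,60,0,-0.7,0,0,0,0,60,0,-0.7,0,0,0,0,60,0,-0.7,0,0,0,0,60,0,-0.7,0,0,0,0,60,0,-0.7,0,0,0,0,60,0,-0.7,0,0,0,0,60,0,-0.7,0,0,0,0,60,0,-0.7,0,0,0,0,60,0,0,0,0,0,0,60])

```text
t: 17.0
tool_pos: [0.5914, -0.1912, 0.1488]
tool_rot: [0.052, 3.139, -0.002]
contact_force: [-0.1, 0.4, 0.1]
opening: 0.0601
grip_force: 0.0
```

```bash
python3 - <<'E'
from h import *
plan(.581,-.249,.02)
for n in('top','side'):
    d=img(n);W=pts(d)
    for r in nets.silhouettes(n,'sander')[:2]: print(n,r['p'],rect(W[r['mask']]),np.nanmax(W[r['mask']],0))
E
```

```text
shift [ 0.15 -0.97  2.15] turn z 0 yaw 88.1 pos [ 0.5914 -0.1912  0.1488] tilt [ 0.002 -0.001 -1.   ]
top 0.63 (array([nan, nan]), array([0., 0.]), 0.0) [0.63331539 0.33433878 0.03657999]
side 0.73 (array([ 510., -292.]), array([272.8, 188. ]), 5.3) [ 0.64929178 -0.18823409  0.04906658]
side 0.69 (array([613. , 328.1]), array([88.1, 61. ]), 69.9) [0.65052119 0.36963648 0.03565333]
```

Emit:
jog_arm(commands=[0.15,-0.6,0,0,0,0,52,0,-0.38,0,0,0,0,52,0,0,0.5,0,0,0,52,0,0,0.5,0,0,0,52,0,0,0.5,0,0,0,52,0,0,0,0,0,0,52])

```text
t: 17.95
tool_pos: [0.5786, -0.2454, 0.0544]
tool_rot: [-0.046, -3.136, -0.005]
contact_force: [0.1, 0.7, 0.2]
opening: 0.0519
grip_force: 0.0
```

```bash
python3 - <<'E'
from h import *
plan(.581,-.2495,.02)
E
```

```text
shift [-0.04 -0.07  0.57] turn z 0 yaw 88.3 pos [ 0.5786 -0.2454  0.0544] tilt [-0.005  0.003 -1.   ]
```

Emit:
jog_arm(commands=[-0.04,-0.07,0.1,0,0,0,52,0,0,0.25,0,0,0,52,0,0,0.22,0,0,0,52,0,0,0,0,0,0,52,0,0,0,0,0,0,25,0,0,0,0,0,0,25,0,0,0,0,0,0,25], newtons=25)

```text
t: 18.82
tool_pos: [0.5829, -0.2513, 0.0237]
tool_rot: [0.047, 3.141, -0.0]
contact_force: [0.1, 0.4, -1.2]
opening: 0.0346
grip_force: 25.0
```

Emit:
jog_arm(commands=[0,0,-0.3,0,0,0,25,0,0,-0.6,0,0,0,25,0,0,-0.6,0,0,0,25,0,0,-0.5,0,0,0,25,0,0,0,0,0,0,25])

```text
t: 19.45
tool_pos: [0.585, -0.2525, 0.1484]
tool_rot: [0.047, 3.134, -0.006]
contact_force: [0.2, -0.6, 0.6]
opening: 0.0351
grip_force: 25.1
```

```bash
python3 - <<'E'
from h import *
for n in('top','side'):
    d=img(n);W=pts(d);I=d['image'].astype(int);r,g,b=I[...,0],I[...,1],I[...,2]
    box=(np.abs(W[...,0]-.487)<.09)&(np.abs(W[...,1]-.045)<.12)&(W[...,2]<.018)
    dk=box&(r<125)&(r>g+8)&(W[...,0]>.47); pl=box&(abs(r-b)<28)&(r>120)
    for nm,m in(('dark',dk),('pale',pl)):
        P=W[m]; res=[]
        for k in range(-100,101,40):
            s=P[np.abs((P[:,1]-.045)*1000-k)<12][:,0]
            res.append((np.percentile(s,[3,97])*1000).round(1).tolist() if len(s)>10 else None)
        print(n,nm,res)
    if n=='side': cv2.imwrite('pics/s1.png',cv2.resize(d['image'][100:350,200:500],None,fx=2,fy=2)[:,:,::-1])
plan(.5,.045,.15)
E
```

```text
top dark [[485.9, 540.0], [485.4, 541.7], [487.3, 543.6], [486.6, 545.3], [488.4, 544.9], [490.4, 546.6]]
top pale [[426.4, 470.0], [426.9, 471.9], [428.4, 471.3], [430.4, 473.0], [431.2, 474.9], [431.5, 476.8]]
side dark [None, [488.4, 547.2], [490.1, 549.0], [492.3, 549.4], [493.1, 550.9], [494.4, 551.9]]
side pale [None, [438.2, 473.0], [438.9, 474.8], [440.2, 475.8], [442.2, 475.9], [443.0, 477.7]]
shift [ 1.52  4.89 -0.11] turn z 0 yaw 88.3 pos [ 0.5826 -0.2512  0.1434] tilt [ 0. -0. -1.]
```

View pics/s1.png

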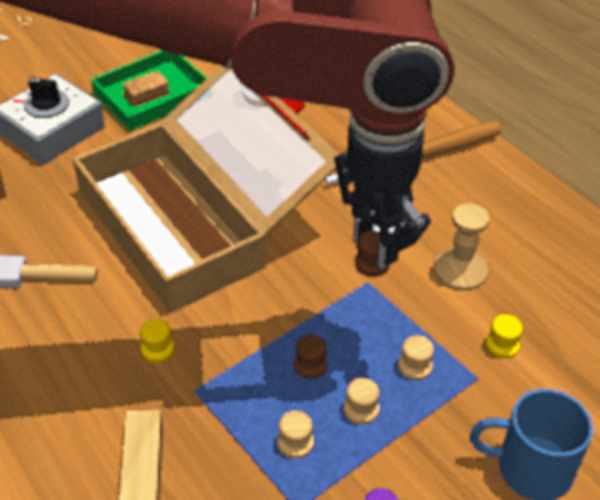

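The picture shows the dark knob held upright, the sander in the tray and the box empty. Next I place this knob.

Emit:
jog_arm(commands=[0.7,0.6,0,0,0,0,25,0.68,0.64,0,0,0,0,25,0,0.75,0,0,0,0,25,0,0.75,0,0,0,0,25,0,0.75,0,0,0,0,25,0,0.75,0,0,0,0,25,0,0.75,0,0,0,0,25,0,0.75,0,0,0,0,25,0,0,0.4,0,0,0,25,0,0,0.4,0,0,0,25,0,0,0.4,0,0,0,25,0,0,0,0,0,0,25,0,0,0,0,0,0,25])

```text
t: 21.18
tool_pos: [0.51, 0.0954, 0.0711]
tool_rot: [-0.047, -3.14, 0.0]
contact_force: [0.2, 0.2, -0.6]
opening: 0.0355
grip_force: 25.3
```

```bash
python3 - <<'E'
from h import *
plan(.5097,.095,.0245)
E
```

```text
shift [ 0.   -0.01  0.78] turn z 0 yaw 88.3 pos [0.51   0.0954 0.0711] tilt [-0.001 -0.    -1.   ]
```

Emit:
jog_arm(commands=[0,0,0.3,0,0,0,25,0,0,0.3,0,0,0,25,0,0,0.17,0,0,0,25,0,0,0,0,0,0,25,0,0,0,0,0,0,25])

```text
t: 21.8
tool_pos: [0.51, 0.0955, 0.0247]
tool_rot: [-0.047, -3.141, -0.0]
contact_force: [-0.5, -0.2, -0.1]
opening: 0.0349
grip_force: 25.8
```

Emit:
jog_arm(commands=[0,0,0.04,0,0,0,25,0,0,0,0,0,0,25,0,0,0,0,0,0,50,0,0,0,0,0,0,50,0,0,-0.3,0,0,0,50,0,0,-0.6,0,0,0,50,0,0,-0.6,0,0,0,50,0,0,-0.5,0,0,0,50,0,0,0,0,0,0,50])

```text
t: 22.92
tool_pos: [0.5127, 0.0956, 0.1472]
tool_rot: [0.047, 3.133, 0.001]
contact_force: [0.6, 0.9, -0.9]
opening: 0.0502
grip_force: 0.0
```

```bash
python3 - <<'E'
from h import *
plan(.4995,-.2525,.06)
knobs()
E
```

```text
shift [ 0.06 -5.81  1.45] turn z 0 yaw 88.3 pos [0.5127 0.0956 0.1472] tilt [ 0.008  0.    -1.   ]
top pale1 0.74 [422.4, -325.8] 17.9 46.6 [165, 142, 117]
top pale1 0.63 [597.4, -322.5] 17.6 47.4 [170, 149, 119]
top pale1 0.53 [706.1, -356.0] 17.7 41.3 [175, 165, 79]
top pale1 0.51 [509.0, -333.4] 18.2 46.5 [161, 140, 117]
top dark1 0.75 [498.6, -251.4] 17.7 46.6 [92, 66, 53]
top dark1 0.61 [439.9, -446.8] 18.3 41.2 [114, 69, 125]
top dark1 0.52 [364.7, -125.0] 17.7 42.1 [182, 177, 85]
side pale1 0.86 [423.3, -330.8] 17.6 46.7 [193, 152, 100]
side pale1 0.8 [706.8, -360.4] 17.9 42.2 [194, 154, 0]
side pale1 0.54 [598.8, -327.0] 18.0 46.6 [162, 131, 99]
side pale1 0.53 [509.1, -338.8] 17.0 47.4 [199, 158, 101]
side dark1 0.77 [441.8, -451.4] 18.2 42.5 [123, 51, 149]
side dark1 0.74 [441.8, 321.1] 76.4 56.5 [94, 90, 80]
side dark1 0.61 [499.6, -255.6] 18.3 47.0 [82, 54, 30]
side dark1 0.58 [509.5, 90.7] 19.0 47.5 [70, 41, 24]
side dark1 0.58 [365.6, -131.2] 17.8 41.8 [209, 172, 0]
```

Emit:
jog_arm(commands=[0.06,-0.75,0,0,0,0,52,0,-0.75,0,0,0,0,52,0,-0.75,0,0,0,0,52,0,-0.75,0,0,0,0,52,0,-0.75,0,0,0,0,52,0,-0.75,0,0,0,0,52,0,-0.75,0,0,0,0,52,0,-0.54,0,0,0,0,52,0,0,0.5,0,0,0,52,0,0,0.5,0,0,0,52,0,0,0.45,0,0,0,52,0,0,0,0,0,0,52,0,0,0,0,0,0,52])

```text
t: 24.85
tool_pos: [0.4966, -0.2519, 0.0562]
tool_rot: [0.047, 3.141, -0.0]
contact_force: [0.5, -0.6, 1.6]
opening: 0.0521
grip_force: 0.0
```

```bash
python3 - <<'E'
from h import *
plan(.499,-.2515,.022,88.2)
E
```

```text
shift [-0.04  0.01  0.57] turn z 0.02 yaw 88.3 pos [ 0.4966 -0.2519  0.0562] tilt [ 0. -0. -1.]
```

Emit:
jog_arm(commands=[-0.04,0,0.2,0,0,0,52,0,0,0.2,0,0,0,52,0,0,0.17,0,0,0,52,0,0,0,0,0,0,52,0,0,0,0,0,0,25,0,0,0,0,0,0,25,0,0,0,0,0,0,25,0,0,-0.3,0,0,0,25,0,0,-0.6,0,0,0,25,0,0,-0.6,0,0,0,25,0,0,-0.5,0,0,0,25,0,0.7,0,0,0,0,25,0,0.7,0,0,0,0,25,0,0.7,0,0,0,0,25,0,0.7,0,0,0,0,25,0,0.7,0,0,0,0,25,0,0.61,0,0,0,0,25,0,0,0.6,0,0,0,25,0,0,0.6,0,0,0,25,0,0,0,0,0,0,25])

```text
t: 27.35
tool_pos: [0.5037, -0.0047, 0.0676]
tool_rot: [-0.046, -3.136, -0.001]
contact_force: [0.9, -0.4, 0.7]
opening: 0.0349
grip_force: 25.2
```

```bash
python3 - <<'E'
from h import *
plan(.5067,-.005,.023)
E
```

```text
shift [-0.05 -0.    0.74] turn z 0 yaw 88.3 pos [ 0.5037 -0.0047  0.0676] tilt [-0.005  0.001 -1.   ]
```

Emit:
jog_arm(commands=[-0.03,0,0.3,0,0,0,25,0,0,0.3,0,0,0,25,0,0,0.14,0,0,0,25,0,0,0,0,0,0,25,0,0,0,0,0,0,25,0,0,0,0,0,0,50,0,0,0,0,0,0,50,0,0,-0.3,0,0,0,50,0,0,-0.6,0,0,0,50,0,0,-0.6,0,0,0,50,0,0,-0.5,0,0,0,50,0.41,-0.7,0,0,0,0,50,0.41,-0.7,0,0,0,0,50,0.4,-0.7,0,0,0,0,50,0,-0.7,0,0,0,0,52,0,-0.7,0,0,0,0,52,0,-0.7,0,0,0,0,52,0,-0.6,0,0,0,0,52,0,-0.57,0,0,0,0,52,0,0,0,0,0,0,52])

```text
t: 29.85
tool_pos: [0.4251, -0.3273, 0.1468]
tool_rot: [0.051, 3.14, -0.002]
contact_force: [-0.2, 1.8, 0.2]
opening: 0.0519
grip_force: 0.0
```

```bash
python3 - <<'E'
from h import *
plan(.4235,-.3250,.022,88.2)
knobs()
E
```

```text
shift [0.03 0.04 2.08] turn z -0.01 yaw 88.1 pos [ 0.4251 -0.3273  0.1468] tilt [ 0.001 -0.002 -1.   ]
top pale1 0.78 [508.3, -333.7] 17.7 46.1 [164, 143, 117]
top pale1 0.71 [597.3, -322.3] 17.8 46.7 [169, 146, 120]
top pale1 0.5 [705.6, -355.8] 18.0 40.6 [175, 165, 79]
top dark1 0.56 [364.5, -125.1] 17.8 42.2 [181, 176, 84]
top dark1 0.49 [508.1, -4.4] 17.6 48.2 [98, 70, 54]
top dark1 0.46 [508.1, 95.6] 17.2 48.7 [98, 69, 53]
top dark1 0.34 [440.3, 325.4] 75.3 57.1 [155, 155, 152]
side pale1 0.87 [707.3, -360.7] 19.3 42.0 [213, 167, 0]
side pale1 0.76 [423.3, -331.5] 16.4 47.0 [229, 177, 109]
side pale1 0.55 [509.9, -337.5] 17.5 47.0 [206, 163, 110]
side pale1 0.55 [598.7, -325.9] 18.6 47.2 [202, 159, 110]
side dark1 0.83 [442.3, -451.2] 18.0 42.6 [144, 60, 179]
side dark1 0.74 [508.5, -11.3] 16.5 47.6 [93, 55, 32]
side dark1 0.57 [500.2, 82.3] 11.9 17.8 [75, 43, 26]
side dark1 0.54 [366.8, -130.5] 17.3 42.1 [238, 208, 0]
side dark1 0.5 [509.4, -338.3] 17.1 47.1 [223, 174, 116]
```

Emit:
jog_arm(commands=[0.03,0.04,0.5,0,0,0,52,0,0,0.5,0,0,0,52,0,0,0.5,0,0,0,52,0,0,0,0,0,0,52,0,0,0.3,0,0,0,52,0,0,0.27,0,0,0,52,0,0,0,0,0,0,52,0,0,0,0,0,0,52])

```text
t: 31.15
tool_pos: [0.4235, -0.3229, 0.0212]
tool_rot: [0.047, 3.141, -0.0]
contact_force: [-0.4, 0.1, 0.5]
opening: 0.052
grip_force: 0.0
```

Emit:
jog_arm(commands=[0,0,0,0,0,0,25,0,0,0,0,0,0,25,0,0,0,0,0,0,25,0,0,-0.3,0,0,0,25,0,0,-0.6,0,0,0,25,0,0,-0.6,0,0,0,25,0,0,-0.5,0,0,0,25,-0.29,0.7,0,0,0,0,25,0,0.7,0,0,0,0,25,0,0.7,0,0,0,0,25,0,0.7,0,0,0,0,25,0,0.7,0,0,0,0,25,0,0.7,0,0,0,0,25,0,0.7,0,0,0,0,25,0,0.7,0,0,0,0,25,0,0.7,0,0,0,0,25,0,0.7,0,0,0,0,25,0,0.51,0.6,0,0,0,25,0,0,0.6,0,0,0,25,0,0,0,0,0,0,25])

```text
t: 33.65
tool_pos: [0.4511, 0.1272, 0.0664]
tool_rot: [-0.045, -3.134, 0.002]
contact_force: [-0.8, -0.4, -1.1]
opening: 0.0352
grip_force: 25.2
```

```bash
python3 - <<'E'
from h import *
plan(.4546,.125,.023,88.2)
E
```

```text
shift [-0.06 -0.03  0.72] turn z 0.03 yaw 88.3 pos [0.4511 0.1272 0.0664] tilt [-0.007 -0.001 -1.   ]
```

Emit:
jog_arm(commands=[-0.04,-0.03,0.3,0,0,0,25,0,0,0.3,0,0,0,25,0,0,0.13,0,0,0,25,0,0,0,0,0,0,25,0,0,0,0,0,0,25,0,0,0,0,0,0,48,0,0,0,0,0,0,48,0,0,-0.3,0,0,0,48,0,0,-0.6,0,0,0,48,0,0,-0.6,0,0,0,48,0,0,-0.5,0,0,0,48,0,-0.75,0,0,0,0,50,0,-0.75,0,0,0,0,50,0,-0.75,0,0,0,0,50,0,-0.75,0,0,0,0,52,0,-0.75,0,0,0,0,52,-0.4,-0.75,0,0,0,0,52,-0.4,-0.75,0,0,0,0,52,-0.34,-0.75,0,0,0,0,52,0,-0.75,0,0,0,0,52])

```text
t: 36.15
tool_pos: [0.5137, -0.2833, 0.1453]
tool_rot: [0.046, 3.141, -0.0]
contact_force: [-0.0, 0.6, 0.4]
opening: 0.0523
grip_force: 0.0
```

Emit:
jog_arm(commands=[0,-0.75,0,0,0,0,52,0,-0.1,0,0,0,0,52,0,0,0.6,0,0,0,52,0,0,0.6,0,0,0,52,0,0,0,0,0,0,52,0,0,0,0,0,0,52])

```text
t: 36.9
tool_pos: [0.512, -0.3325, 0.0745]
tool_rot: [0.046, 3.14, -0.001]
contact_force: [0.4, -0.2, 0.9]
opening: 0.0516
grip_force: 0.0
```

```bash
python3 - <<'E'
from h import *
plan(.5087,-.334,.022,88.2)
knobs()
E
```

```text
shift [ 0.06 -0.03  0.88] turn z 0.02 yaw 88.3 pos [ 0.512  -0.3325  0.0745] tilt [ 0.001 -0.001 -1.   ]
top pale1 0.6 [600.0, 314.0] 33.1 31.6 [155, 128, 94]
top pale1 0.53 [706.3, -355.6] 17.9 41.6 [178, 169, 81]
top pale1 0.52 [456.5, 126.1] 17.5 48.1 [178, 158, 127]
top pale1 0.47 [597.2, -321.0] 17.1 46.7 [175, 153, 120]
top pale1 0.22 [747.9, -238.2] 21.9 100.5 [151, 128, 97]
top pale1 0.17 [654.2, 41.0] 134.0 121.0 [161, 155, 154]
top dark1 0.77 [365.0, -125.1] 17.3 42.2 [184, 178, 86]
top dark1 0.69 [507.8, 96.0] 17.4 48.2 [98, 69, 53]
top dark1 0.55 [443.6, -432.4] 5.4 26.2 [73, 41, 83]
top dark1 0.45 [508.1, -4.7] 17.3 48.2 [101, 71, 56]
side pale1 0.79 [705.4, -361.5] 18.5 41.7 [217, 173, 0]
side pale1 0.57 [509.5, -338.0] 19.0 47.1 [163, 128, 81]
side dark1 0.86 [442.5, -451.6] 18.4 42.5 [143, 61, 169]
side dark1 0.66 [510.1, -7.5] 19.5 47.7 [97, 58, 35]
side dark1 0.66 [367.4, -130.6] 18.8 42.3 [245, 218, 0]
side dark1 0.65 [511.2, 91.8] 19.0 47.0 [89, 53, 31]
```

Emit:
jog_arm(commands=[0.06,-0.03,0.3,0,0,0,52,0,0,0.3,0,0,0,52,0,0,0.28,0,0,0,52,0,0,0,0,0,0,52,0,0,0,0,0,0,25,0,0,0,0,0,0,25,0,0,0,0,0,0,25,0,0,-0.3,0,0,0,25,0,0,-0.6,0,0,0,25,0,0,-0.6,0,0,0,25,0,0,-0.5,0,0,0,25,0.38,0.7,0,0,0,0,25,0.38,0.7,0,0,0,0,25,0.38,0.7,0,0,0,0,25,0,0.7,0,0,0,0,25,0,0.7,0,0,0,0,25,0,0.7,0,0,0,0,25,0,0.7,0,0,0,0,25,0,0.7,0,0,0,0,25,0,0.68,0,0,0,0,25])

```text
t: 39.7
tool_pos: [0.4508, 0.0458, 0.1421]
tool_rot: [0.047, 3.138, -0.0]
contact_force: [-0.1, -0.1, -0.7]
opening: 0.0352
grip_force: 25.2
```

Emit:
jog_arm(commands=[0,0,0.6,0,0,0,25,0,0,0.6,0,0,0,25,0,0,0,0,0,0,25,0,0,0,0,0,0,25])

```text
t: 40.2
tool_pos: [0.4517, 0.0443, 0.0703]
tool_rot: [0.047, 3.138, -0.0]
contact_force: [0.4, 0.2, -0.7]
opening: 0.035
grip_force: 25.3
```

```bash
python3 - <<'E'
from h import *
plan(.4515,.045,.023,88.2)
E
```

```text
shift [0.01 0.01 0.79] turn z 0.01 yaw 88.3 pos [0.4517 0.0443 0.0703] tilt [ 0.003 -0.    -1.   ]
```

Emit:
jog_arm(commands=[0,0,0.3,0,0,0,25,0,0,0.3,0,0,0,25,0,0,0.19,0,0,0,25,0,0,0,0,0,0,25,0,0,0,0,0,0,25,0,0,0,0,0,0,48,0,0,0,0,0,0,48,0,0,-0.3,0,0,0,48,0,0,-0.6,0,0,0,48,0,0,-0.6,0,0,0,48,0,0,-0.5,0,0,0,48,0,-0.75,0,0,0,0,50,0,-0.75,0,0,0,0,50,0,-0.75,0,0,0,0,50,-0.5,-0.75,0,0,0,0,52,-0.5,-0.75,0,0,0,0,52,-0.5,-0.75,0,0,0,0,52,-0.5,-0.75,0,0,0,0,52,-0.5,-0.75,0,0,0,0,52,0,0,0,0,0,0,52])

```text
t: 42.7
tool_pos: [0.5904, -0.3227, 0.1399]
tool_rot: [-0.051, -3.141, -0.0]
contact_force: [-0.5, 0.0, -0.5]
opening: 0.0521
grip_force: 0.0
```

```bash
python3 - <<'E'
from h import *
plan(.5975,-.3215,.07,88.2)
knobs()
E
```

```text
shift [-0.12  0.02  1.16] turn z -0.01 yaw 88.1 pos [ 0.5904 -0.3227  0.1399] tilt [-0.001  0.    -1.   ]
top pale1 0.61 [705.4, -355.3] 17.4 41.6 [181, 172, 83]
top pale1 0.48 [456.2, 126.1] 17.5 48.3 [178, 161, 129]
top pale1 0.43 [452.0, 44.1] 17.7 48.2 [181, 162, 130]
top dark1 0.72 [507.7, -4.7] 17.5 48.0 [101, 71, 55]
top dark1 0.64 [507.5, 95.8] 17.3 48.0 [99, 70, 53]
top dark1 0.5 [364.8, -125.3] 17.5 42.6 [186, 181, 88]
side pale1 0.86 [706.5, -361.0] 17.5 41.9 [228, 192, 0]
side pale1 0.74 [459.0, 121.0] 18.4 47.6 [194, 156, 97]
side pale1 0.7 [452.3, 39.6] 17.8 47.8 [203, 161, 101]
side pale1 0.54 [598.3, -327.6] 16.6 46.9 [214, 165, 106]
side dark1 0.65 [509.3, -10.2] 17.8 47.8 [94, 56, 33]
side dark1 0.64 [366.4, -130.1] 17.2 41.7 [231, 197, 0]
side dark1 0.64 [441.4, -452.0] 17.3 42.1 [141, 60, 175]
side dark1 0.47 [508.8, 91.2] 17.4 47.8 [93, 55, 32]
```

Emit:
jog_arm(commands=[-0.12,0.02,0.5,0,0,0,52,0,0,0.5,0,0,0,52,0,0,0.3,0,0,0,52,0,0,0,0,0,0,52,0,0,0.35,0,0,0,52,0,0,0.3,0,0,0,52,0,0,0,0,0,0,52,0,0,0,0,0,0,52])

```text
t: 44.0
tool_pos: [0.597, -0.319, 0.0239]
tool_rot: [0.047, 3.141, -0.0]
contact_force: [0.1, 0.1, 0.1]
opening: 0.0522
grip_force: 0.0
```

Emit:
jog_arm(commands=[0,0,0,0,0,0,25,0,0,0,0,0,0,25,0,0,0,0,0,0,25,0,0,-0.3,0,0,0,25,0,0,-0.6,0,0,0,25,0,0,-0.6,0,0,0,25,0,0,-0.5,0,0,0,25,0.6,0.6,0,0,0,0,25,0.6,0.6,0,0,0,0,25,0.6,0.6,0,0,0,0,25,0.6,0.6,0,0,0,0,25,0.21,0.6,0,0,0,0,25,0,0.6,0,0,0,0,25,0,0.6,0,0,0,0,25,0,0.5,0,0,0,0,25,0,0,0.6,0,0,0,25,0,0,0.6,0,0,0,25,0,0,0,0,0,0,25,0,0,0,0,0,0,25])

```text
t: 46.38
tool_pos: [0.4496, -0.0326, 0.0736]
tool_rot: [0.047, 3.139, -0.001]
contact_force: [1.3, 0.1, -0.2]
opening: 0.0352
grip_force: 25.2
```

```bash
python3 - <<'E'
from h import *
plan(.4498,-.035,.023,88.2)
E
```

```text
shift [-0.   -0.04  0.84] turn z 0.02 yaw 88.3 pos [ 0.4496 -0.0326  0.0736] tilt [ 0.002 -0.    -1.   ]
```

Emit:
jog_arm(commands=[0,-0.04,0.3,0,0,0,25,0,0,0.3,0,0,0,25,0,0,0.22,0,0,0,25,0,0,0,0,0,0,25,0,0,0,0,0,0,25,0,0,0,0,0,0,48,0,0,0,0,0,0,48,0,0,-0.3,0,0,0,48,0,0,-0.6,0,0,0,48,0,0,-0.6,0,0,0,48,0,0,-0.6,0,0,0,48,0,-0.7,-0.6,0,0,0,30,0,-0.7,-0.6,0,0,0,10,0,-0.7,-0.5,0,0,0,0,0,-0.7,0,0,0,0,0,0,0,0,0,0,0,0,0,0,0,0,0,0,0])

```text
t: 48.5
tool_pos: [0.4433, -0.2021, 0.2499]
tool_rot: [-0.047, -3.14, -0.002]
contact_force: [0.4, 0.4, 0.8]
opening: 0.0001
grip_force: 0.0
```

```bash
python3 - <<'E'
from h import *
knobs()
for n in('top','side'):
    d=img(n,n+'9.png');W=pts(d);I=d['image'].astype(int);r,g,b=I[...,0],I[...,1],I[...,2]
    red=(r-g>60)&(r-b>60)&(W[...,0]>.6)&(W[...,0]<.74)&(abs(W[...,1]-.045)<.1)&(W[...,2]>.09)
    P=W[red];print(n,'red',red.sum(),P.mean(0).round(3),np.percentile(P,[2,98],axis=0).round(3).tolist())
    for s in nets.silhouettes(n,'sander')[:2]:print('sander',s['p'],s['bbox'],np.nanmedian(W[s['mask']],0).round(3))
    red=(np.hypot(W[...,0]-.441,W[...,1]-.325)<.04)&(W[...,2]>.09)&(W[...,2]<.11);print('bar',rect(W[red]))
a=cv2.imread('pics/top9.png');b=cv2.imread('pics/side9.png')
cv2.imwrite('pics/c9.png',cv2.resize(np.vstack([a[90:290,140:440],b[90:290,190:490]]),None,fx=1.5,fy=1.5))
plan(.72,.05,.25,88.2)
E
```

```text
top pale1 0.75 [456.4, 126.2] 17.6 48.1 [177, 158, 126]
top pale1 0.63 [452.4, 44.6] 17.1 48.6 [179, 159, 127]
top pale1 0.53 [449.8, -34.6] 17.4 48.4 [178, 157, 126]
top pale1 0.49 [706.1, -354.8] 17.7 41.7 [178, 169, 82]
top dark1 0.74 [364.6, -124.6] 17.8 41.9 [147, 130, 61]
top dark1 0.62 [507.4, 96.3] 17.5 47.8 [96, 68, 51]
top dark1 0.61 [440.9, -447.2] 17.9 41.3 [114, 67, 130]
top dark1 0.47 [441.4, 324.4] 75.2 57.4 [161, 160, 157]
top dark1 0.43 [508.0, -4.5] 17.5 48.1 [98, 69, 52]
top dark1 0.28 [652.4, 41.5] 134.4 120.3 [159, 152, 151]
side pale1 0.77 [452.9, 41.2] 19.0 47.3 [187, 145, 91]
side pale1 0.73 [460.0, 121.4] 19.3 47.1 [186, 146, 90]
side pale1 0.63 [706.5, -362.2] 18.3 42.2 [211, 177, 0]
side pale1 0.54 [452.0, -39.9] 17.3 48.8 [232, 185, 112]
side pale1 0.38 [445.1, 319.7] 76.4 56.6 [103, 96, 82]
side dark1 0.8 [510.5, -9.3] 18.7 47.6 [94, 58, 32]
side dark1 0.61 [441.4, -451.4] 17.8 42.4 [129, 54, 165]
side dark1 0.56 [366.2, -128.3] 18.7 41.6 [172, 137, 0]
side dark1 0.48 [510.3, 91.9] 19.2 47.6 [87, 51, 30]
top red 262 [0.665 0.04  0.138] [[0.648, -0.026, 0.131], [0.683, 0.106, 0.145]]
sander 0.7 [178.0, 170.8, 193.6, 194.5] [0.6   0.313 0.029]
bar (array([441.6, 324.8]), array([14.1, 40.9]), 43.5)
side red 163 [0.671 0.019 0.137] [[0.649, -0.032, 0.124], [0.687, 0.058, 0.145]]
sander 0.49 [264.4, 136.8, 286.5, 151.8] [0.599 0.301 0.028]
sander 0.24 [283.3, 218.5, 297.1, 236.2] [ 0.45  -0.043  0.046]
bar (array([443.8, 321.3]), array([19.6, 41.5]), 47.1)
shift [-4.48  4.34  0.01] turn z 0.02 yaw 88.3 pos [ 0.4437 -0.2024  0.2507] tilt [ 0. -0. -1.]
```

View pics/c9.png

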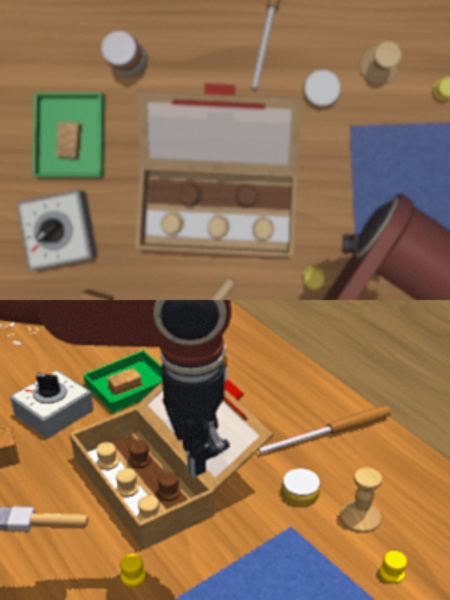

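The picture shows all five knobs upright on their stripes, the sander in the tray and the dial pointer on the red mark. Now I move behind the lid.

Emit:
jog_arm(commands=[-0.65,0.6,0,0,0,0,0,-0.65,0.6,0,0,0,0,0,-0.65,0.6,0,0,0,0,0,-0.65,0.6,0,0,0,0,0,-0.65,0.6,0,0,0,0,0,-0.65,0.6,0,0,0,0,0,-0.58,0.54,0,0,0,0,0,0,0,0,0,0,0,0,0,0,0,0,0,0,0])

```text
t: 50.12
tool_pos: [0.7196, 0.0375, 0.2503]
tool_rot: [-0.047, -3.14, 0.001]
contact_force: [0.1, 0.1, -0.5]
opening: -0.0
grip_force: 0.0
```

```bash
python3 - <<'E'
from h import *
plan(.72,.038,.115,88.2)
E
```

```text
shift [-0.01  0.01  2.25] turn z 0.02 yaw 88.3 pos [0.7196 0.0375 0.2503] tilt [-0.001 -0.    -1.   ]
```

Emit:
jog_arm(commands=[0,0,0.45,0,0,0,0,0,0,0.45,0,0,0,0,0,0,0.45,0,0,0,0,0,0,0.45,0,0,0,0,0,0,0.45,0,0,0,0,0,0,0,0,0,0,0,0.29,0,-0.08,0,0,0,0,0.29,0,-0.09,0,0,0,0,0.19,0,-0.21,0,0,0,0,0.18,0,-0.21,0,0,0,0,0.33,0,-0.21,0,0,0,0,0.32,0,-0.21,0,0,0,0,0,0,0,0,0,0,0])

```text
t: 51.75
tool_pos: [0.6247, 0.0399, 0.1804]
tool_rot: [0.048, 3.135, -0.001]
contact_force: [-0.2, 0.1, 0.2]
opening: -0.0001
grip_force: 0.0
```

```bash
python3 - <<'E'
from h import *
plan(.624,.0415,.175,88.2)
d=img('side');cv2.imwrite('pics/lid1.png',cv2.resize(d['image'][60:280,200:480],None,fx=2,fy=2)[:,:,::-1])
E
```

```text
shift [0.01 0.03 0.09] turn z 0.01 yaw 88.3 pos [0.6247 0.0399 0.1804] tilt [ 0.006 -0.    -1.   ]
```

View pics/lid1.png

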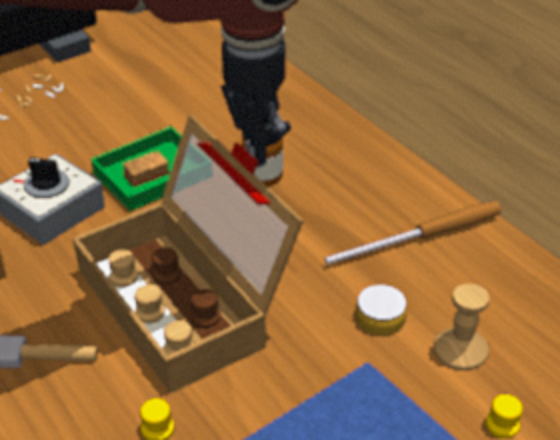

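The lid is now raised to about 2 rad by the fingers behind its lip at (245,155), and the knobs are undisturbed. I continue along the arc.

Emit:
jog_arm(commands=[0.37,0,-0.06,0,0,0,0,0.37,0,-0.06,0,0,0,0,0.37,0,-0.02,0,0,0,0,0.26,0,0.03,0,0,0,0,0.26,0,0.04,0,0,0,0,0.29,0,0.11,0,0,0,0,0.28,0,0.12,0,0,0,0,0.24,0,0.2,0,0,0,0,0.23,0,0.21,0,0,0,0,0,0,0,0,0,0,0])

```text
t: 53.05
tool_pos: [0.4618, 0.0453, 0.1403]
tool_rot: [-0.047, -3.138, -0.0]
contact_force: [0.8, 0.4, 0.6]
opening: 0.0001
grip_force: 0.0
```

```bash
python3 - <<'E'
from h import *
plan(.463,.045,.147,88.2)
d=img('side');cv2.imwrite('pics/lid2.png',cv2.resize(d['image'][60:280,200:480],None,fx=2,fy=2)[:,:,::-1])
E
```

```text
shift [-0.02 -0.01 -0.11] turn z 0.02 yaw 88.3 pos [0.4618 0.0453 0.1403] tilt [-0.004  0.    -1.   ]
```

View pics/lid2.png

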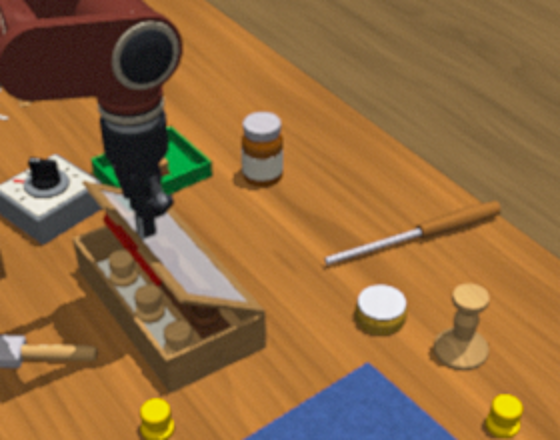

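Emit:
jog_arm(commands=[0.15,0,0.23,0,0,0,0,0.15,0,0.24,0,0,0,0,0.1,0,0.2,0,0,0,0,0.1,0,0.2,0,0,0,0,0.05,0,0.2,0,0,0,0,0,0,0.15,0,0,0,0,0,0,0,0,0,0,0])

```text
t: 53.98
tool_pos: [0.4309, 0.0462, 0.0688]
tool_rot: [-0.047, -3.141, -0.0]
contact_force: [0.1, -0.3, 0.3]
opening: 0.0002
grip_force: 0.0
```

Emit:
jog_arm(commands=[0,0,0.05,0,0,0,0,0,0,0.05,0,0,0,0,0,0,0,0,0,0,0])

```text
t: 54.35
tool_pos: [0.4313, 0.0462, 0.068]
tool_rot: [-0.046, -3.138, 0.001]
contact_force: [-19.0, -0.3, 34.9]
opening: 0.0001
grip_force: 17.7
```

Emit:
jog_arm(commands=[0,0,-0.2,0,0,0,0,0,0,-0.5,0,0,0,0,0,0,-0.6,0,0,0,0,0,0,-0.6,0,0,0,0,0,-0.7,-0.6,0,0,0,0,0,-0.7,0,0,0,0,0,0,-0.7,0,0,0,0,0,0,-0.7,0,0,0,0,0,0,-0.7,0,0,0,0,0,0,0,0,0,0,0,0,0,0,0,0,0,0,0])

```text
t: 55.72
tool_pos: [0.4243, -0.1633, 0.2124]
tool_rot: [-0.047, -3.141, -0.001]
contact_force: [-0.6, -0.1, 0.1]
opening: 0.0003
grip_force: 0.0
```

```bash
python3 - <<'E'
from h import *
for n in('top','side'):
    d=img(n,n+'11.png');W=pts(d)
    m=(abs(W[...,0]-.48)<.058)&(abs(W[...,1]-.045)<.12)&(W[...,2]>.03)
    P=W[m];P=P[(P[:,2]<.1)]
    A=np.c_[P[:,0]-.548,P[:,1]-.045,np.ones(len(P))];print(n,np.linalg.lstsq(A,P[:,2],rcond=None)[0].round(4),len(P),[np.median(P[P[:,0]<.435][:,2]),np.median(P[P[:,0]>.525][:,2])])
    bar=(np.hypot(W[...,0]-.441,W[...,1]-.325)<.04)&(W[...,2]>.09)&(W[...,2]<.11);print('bar',rect(W[bar]))
    s=nets.silhouettes(n,'sander')[:1];print([(x['p'],np.nanmedian(W[x['mask']],0).round(3)) for x in s])
a=cv2.imread('pics/top11.png');b=cv2.imread('pics/side11.png')
cv2.imwrite('pics/c11.png',cv2.resize(np.hstack([a[110:290,140:350],b[110:290,190:400]]),None,fx=1.9,fy=1.9))
E
```

```text
top [ 0.001  -0.0008  0.0681] 4291 [np.float64(0.06847819614867867), np.float64(0.06871558443644354)]
bar (array([441.1, 324.9]), array([14. , 40.3]), 45.8)
[(0.76, array([0.598, 0.313, 0.029]))]
side [-0.0024 -0.0002  0.0689] 2368 [np.float64(0.06977762645034397), np.float64(0.0693539017012545)]
bar (array([444.1, 321.9]), array([17.1, 39.7]), 37.8)
[(0.65, array([0.442, 0.315, 0.077]))]
```

View pics/c11.png

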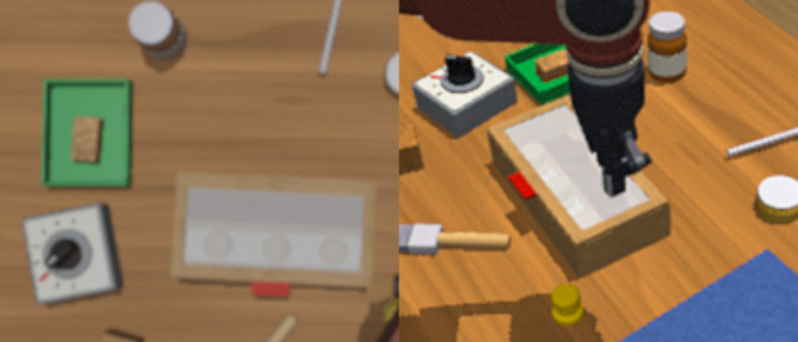

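The lid lies flat (slope about 0), the pale knobs are visible in their row through the window, and the sander is in the tray with the dial on its mark. I'm handing in.

```bash
python3 -c "
from station import job
print(job.finish_job())"
```

```text
the job is handed in; nothing more can be done
None
```

The job is handed in, and my last pictures showed every step done, though the hand-in returned no verdict: the dial is on the red idle mark, the sanding block is in the green tray, all five knobs present (three pale, two dark) are upright on their stripes, and the flap is shut flat, with the tin, jar, mug and candlestick untouched.

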